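Start the microscope lamp supply in order

ROBOT

A 6-joint arm with a two-finger parallel gripper is mounted at the origin on a cart in front of the work surface, level with it; the furniture and walls round the work are solid. World frame = base frame: x ahead of the robot, y to its left, z up, the work surface at z = 0. Lengths are in m, angles in degrees, forces in N, time in s.
With the tool pointing down it reaches from about 0.4 to 0.825 m from the base axis. Payload 7 kg.
Tool frame: the origin (TCP) lies on the centre line of the jaws, within the pads' length; the fingertips stand 19 mm ahead of it and the grasp point (between the pads) is the TCP (r.tip_extent is the distance from the TCP to the fingertips, in m); z points along the fingers, y is the line along which they close (so a half turn about z gives the same grasp; the last joint's range is limited). The gripper opens to 88 mm and grips with 3 to 60 N. Pads are 19 mm wide; open, the fingers measure 130 mm over their backs; the gripper's body (78 mm by 193 mm) begins 47 mm behind the grasp point.
Start: joints at [82.684, 20.546, 0.682, 0, -70.136, -16.507], TCP at [0.273, 0.617, 0.246] pointing down, gripper open.
Joint ranges: [-176.03, 176.03], [-82.01, 121.73], [-58.28, 71.71], [-173.87, 95.51], [-174.79, -0.11], [-173.66, 173.66]. Speed limits (degrees/s): [136.94, 136.94, 172.46, 180, 180, 180].

INTERFACE

Orientations are given as [roll, pitch, yaw] about the fixed x, y, z axes, in that order (R = Rz(yaw) Ry(pitch) Rx(roll)).
In Python, from plant import r gives the robot as it stands. The module is installed in compiled form; this text tells all that it offers.
- The arm moves only by the tool jog_arm, never from a script. Its argument "deltas" is a list that holds one entry, the list of rows, each a list of 5 numbers: the opening, from -1 (shut) to 1 (fully open), then the shift along the world's x, y, z in cm, then the turn about the world's z in rad. In form: [[[claw, dx, dy, dz, turn], ...]]. A call has 1 to 8 rows; each row shifts and turns the commanded pose from where the row before left it; what a row does not reach is not made up. A row lasts 1/8 s, in which the tool goes at most 62.5 mm and 10.7 degrees, less where a joint would pass 70% of its speed; a pose out of reach is approached as far as the arm can. A call with a gripper value outside its range is refused whole. The fingers move at their own pace and stop on an object; "force" is the grip in N (left out, the last holds). Time passes only in rows, so rows that do not move let the fingers close. It gives the time, the measured TCP pose, the force, the opening and the grip force at its end, in the units of the state.
- r.get_state(): the state, without advancing time (a new reading comes with each control period).
- r.capture(name): name is "side" or "top" or "wrist"; returns the picture (384x512x3 uint8, blue, green, red); there is no depth.
- r.camera_info(name): a dict with "fx", "fy", "cx", "cy" (pixels), "view" (4x4, takes a point from world to camera coordinates). Camera axes: x right, y up, looking along -z (the intrinsics and any distortion apply to the point x, -y, -z); pixel columns grow to the right and rows downward; lengths in m; the calibration is good to about 2 mm. The wrist camera is an equidistant fisheye: a pixel r from the principal point sees the ray r / f radians off the axis. A picture is of the moment at which its call begins: read the wrist's pose just before it. camera_info takes no time and is no camera call; for the wrist camera it gives the pose at the moment of the call.
- r.close_job(): hands the job in; it is judged then, once.
The state is a dict: "time_s": time; "joints": joint angles; "qd": joint speeds; "joint_torque": joint torques, N m; "tcp_pos": TCP position; "eef_rot": TCP orientation; "contact_force": force on the tool from outside, world axes, zero at the start; "moment": the same for the moment, N m; "gripper_width": finger opening in m; "gripper_force": force on a finger pad.
Only numpy, scipy, OpenCV 4.12 (cv2) and the standard library are available. Lean on these libraries where they do the work, as an engineer would, in place of code of your own. Each camera call takes 0.05 s, during which the arm holds its last target. There are 200 camera calls.

TASK

Start the microscope's lamp supply at its row of four coloured rocker switches: press the raised far end of the blue rocker (fan) fully down, then that of the yellow one (lamp), then that of the red one (shutter), so that all three stay on. Leave the white rocker off. Nothing is to be picked up, and the two bottles, the small clear box and the USB stick around the switches stay where they are.

Things in the scene. Friction and masses are not known exactly. Their poses are not given: they have to be found in the camera images.
- lamp_supply: grey rail of the lamp supply, fixed, 125 (x) x 312 (y) x 36 mm; origin under its centre on the worktop; x axis across the rail away from the robot (yaw within 0.35 rad), y axis along the row. Four black switch modules (96 x 64 x 30 mm, tops 48 mm above the worktop, centres 70 mm apart, colour order varies) sit on it in a row, 3 mm nearer than its centre line.
- blue_press (a point): press point on the blue rocker's far half, on its top face, 22 mm from the pivot, on its middle line; 65 mm above the worktop while raised (off), 9 mm lower when fully down (on). Rocker 60 mm long (along the rail's x axis), 30 mm wide, proud of its module in both positions; far half (short black bar on it) starts raised, near half down.
- blue_rocker (a joint): tilt of the blue rocker (rad): about 0 (0 to 0.05) off, far half raised; 0.42 on, far half fully down against its stop. It needs about 2.5 N at the press point, has no spring and stays where it is left.
- yellow_press (a point): press point on the yellow rocker's far half, on its top face, 22 mm from the pivot, on its middle line; 65 mm above the worktop while raised (off), 9 mm lower when fully down (on). Rocker 60 mm long (along the rail's x axis), 30 mm wide, proud of its module in both positions; far half (short black bar on it) starts raised, near half down.
- yellow_rocker (a joint): tilt of the yellow rocker (rad): about 0 (0 to 0.05) off, far half raised; 0.42 on, far half fully down against its stop. It needs about 2.5 N at the press point, has no spring and stays where it is left.
- red_press (a point): press point on the red rocker's far half, on its top face, 22 mm from the pivot, on its middle line; 65 mm above the worktop while raised (off), 9 mm lower when fully down (on). Rocker 60 mm long (along the rail's x axis), 30 mm wide, proud of its module in both positions; far half (short black bar on it) starts raised, near half down.
- red_rocker (a joint): tilt of the red rocker (rad): about 0 (0 to 0.05) off, far half raised; 0.42 on, far half fully down against its stop. It needs about 2.5 N at the press point, has no spring and stays where it is left.
- white_press (a point): press point on the white rocker's far half, on its top face, 22 mm from the pivot, on its middle line; 65 mm above the worktop while raised (off), 9 mm lower when fully down (on). Rocker 60 mm long (along the rail's x axis), 30 mm wide, proud of its module in both positions; far half (short black bar on it) starts raised, near half down.
- white_rocker (a joint): tilt of the white rocker (rad): about 0 (0 to 0.05) off, far half raised; 0.42 on, far half fully down against its stop. It needs about 2.5 N at the press point, has no spring and stays where it is left.
- dropper: amber dropper bottle with red label, loose, 34 mm across, 103 mm tall, behind the rail; origin under its centre
- cover_box: small clear box of cover glasses, loose, 32 x 32 x 14 mm, in front of the rail; origin under its centre
- stick: red USB stick, loose, 56 x 19 x 9 mm, in front of the rail; origin under its centre
- reagent: clear reagent bottle with white label and blue cap, loose, 56 mm across, 100 mm tall, behind the rail; origin under its centre

How it is judged:
By the outcome, as a careful person would: the job done as asked, in the order asked, and still so for the second after the job is handed in, with the robot touching nothing.
It also fails if it takes over 45 s, if anything falls off the work surface, if the arm or the gripper's body presses on something with over 40 N, if the wrist force passes 120 N, or if a joint passes its speed limit or range.

## Working session

There is one attempt and no reset: what is moved stays moved. The work goes in short steps, Python scripts to look and compute and a tool call to move; the robot and the scene stay as the last step left them, time stands still between calls to the robot, and variables do not carry over. Pictures are saved under pics/ and viewed, at most 10 in all, crops included, and the job is handed in when it is done.

Besides the shell and the picture viewer there is one more tool, called after "Request:" as name([rows], argument=value, ...), one row to a line, values as JSON. jog_arm: Moves the arm, as the interface text tells. Its arguments: {"type":"object","properties":{"deltas":{"type":"array"},"force":{"type":"number"}},"required":["deltas"]}

```bash
mkdir -p pics; python3 - <<'E'
from plant import r
import cv2
print(r.get_state())
for n in("top","side"):
    im=r.capture(n); cv2.imwrite(f"pics/{n}0.png",im); i=r.camera_info(n); print(n,i)
a=[cv2.imread(f"pics/{n}0.png") for n in("top","side")]
E
```

```text
{'time_s': 0.0, 'joints': array([ 8.26833790e+01,  2.05920369e+01,  6.34047115e-01, -2.10532237e-02,
       -7.01358491e+01, -1.65043017e+01]), 'qd': array([ 0.00097882,  0.00563942,  0.01174258,  0.01156885, -0.04282355,
       -0.0252487 ]), 'joint_torque': array([-1.30442904e-04, -5.82711482e+01,  2.93071997e+01,  6.99741215e+00,
        7.00251694e-03, -1.57603299e-04]), 'tcp_pos': array([0.27247844, 0.61705883, 0.24461501]), 'eef_rot': array([ 1.79904405e+02, -7.68525562e-03, -2.38280862e+01]), 'contact_force': array([-0.17921374,  0.41670101, -0.48109688]), 'moment': array([0.0098685 , 0.01363981, 0.00789981]), 'gripper_force': 0.0, 'gripper_width': 0.08768333709498678}
top {'fx': 348.82534823297783, 'fy': 348.82534823297783, 'cx': 256.80084452032634, 'cy': 193.08501792850404, 'view': array([[-0.02524912, -0.99926624, -0.02880053,  0.05920318],
       [ 0.98077794, -0.03033747,  0.19275445, -0.55491845],
       [-0.19348675, -0.02338005,  0.98082427, -0.81512403],
       [ 0.        ,  0.        ,  0.        ,  1.        ]])}
side {'fx': 421.26040369792617, 'fy': 421.26040369792617, 'cx': 256.2118699909651, 'cy': 184.92325802968233, 'view': array([[-0.2146195 , -0.97667022, -0.00733133,  0.13676765],
       [ 0.82528609, -0.18535757,  0.53342802, -0.5072644 ],
       [-0.52234218,  0.10843361,  0.84581369, -0.60267496],
       [ 0.        ,  0.        ,  0.        ,  1.        ]])}
```

View pics/top0.png

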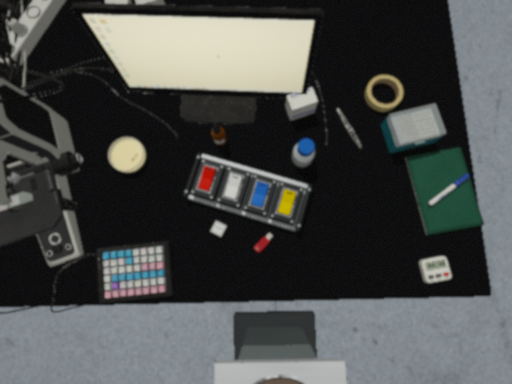

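View pics/side0.png

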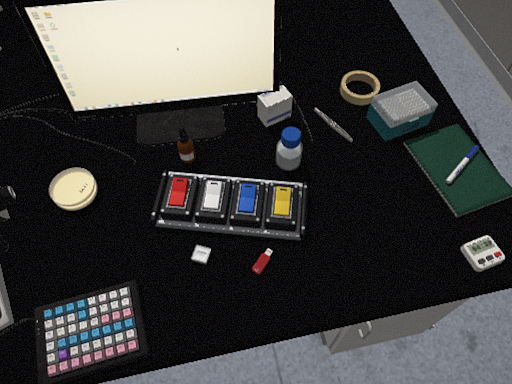

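The top view shows red (207,179), white (233,186), blue (261,194) and yellow (287,202) from left to right. Bottles stand behind the rail, and the box and stick are in front. The side view agrees: red (179,196), white (212,196), blue (247,198), yellow (282,203).

```bash
cat > h.py <<'E'
import cv2, numpy as np
from plant import r
HSV={'red':[((0,150,90),(8,255,255)),((172,150,90),(180,255,255))],'blue':[((100,130,90),(125,255,255))],'yellow':[((20,130,110),(35,255,255))],'white':[((0,0,130),(180,50,255))]}
ROI={'top':(185,150,315,232),'side':(155,170,308,240)}
def ray(n,u,v):
    i=r.camera_info(n);V=i['view'];R=V[:3,:3];c=-R.T@V[:3,3]
    return c,R.T@np.array([(u-i['cx'])/i['fx'],-(v-i['cy'])/i['fy'],-1])
def at(n,u,v,z):
    c,d=ray(n,u,v);return c+d*(z-c[2])/d[2]
def proj(n,p):
    i=r.camera_info(n);q=i['view']@np.r_[p,1];return np.array([i['cx']+i['fx']*q[0]/-q[2],i['cy']-i['fy']*q[1]/-q[2]])
def blobs(n,im):
    x0,y0,x1,y1=ROI[n];h=cv2.cvtColor(im[y0:y1,x0:x1],cv2.COLOR_BGR2HSV);o={}
    for k,L in HSV.items():
        m=sum(cv2.inRange(h,a,b) for a,b in L)
        m=cv2.morphologyEx(m,cv2.MORPH_CLOSE,np.ones((5,5)))
        if k=='white': m=cv2.morphologyEx(m,cv2.MORPH_OPEN,np.ones((3,3)))
        _,_,st,ce=cv2.connectedComponentsWithStats(m);j=1+st[1:,4].argmax();o[k]=(ce[j]+[x0,y0],st[j]+[x0,y0,0,0,0])
    return o
E
python3 - <<'E'
from h import *
P={}
for n in('top','side'):
    b=blobs(n,cv2.imread(f'pics/{n}0.png'))
    for k,(c,s) in b.items(): P[n,k]=at(n,*c,.0605); print(n,k,c.round(1),s,P[n,k].round(4))
for n in('top','side'):
    Q=np.array([P[n,k] for k in('red','white','blue','yellow')]);d=Q[0]-Q[3];print(n,'yaw',np.arctan2(-d[0],d[1]),'pitch',np.linalg.norm(d)/3,Q.mean(0))
print('tcp',proj('top',[.273,.617,.245]),proj('top',[.273,.617,.0]))
for u,v in((60,160),(80,160),(20,185),(75,260),(127,155),(80,10),(318,15),(180,110)): print(u,v,at('top',u,v,0).round(3),at('top',u,v,.3).round(3))
print([ (at('side',u,v,0)).round(3) for u,v in((186,162),(289,168))])
a=cv2.imread('pics/side0.png')[165:245,145:315];b=cv2.imread('pics/top0.png')[140:235,175:325]
cv2.imwrite('pics/crop.png',np.vstack([cv2.resize(a,(600,282),interpolation=2),cv2.resize(b,(600,300),interpolation=2)]))
cv2.imwrite('pics/w0.png',r.capture('wrist'))
E
```

```text
top red [206.7 177.9] [199 167  17  23 255] [0.598  0.1683 0.0605]
top blue [259.5 193.9] [252 182  16  25 269] [0.553  0.0369 0.0605]
top yellow [286.6 201.8] [278 189  18  26 298] [ 0.5312 -0.0292  0.0605]
top white [253.7 170.5] [202 154 105  34 468] [0.6134 0.0499 0.0605]
side red [178.  191.1] [169 177  19  29 405] [0.5985 0.1689 0.0605]
side blue [246.9 197.2] [238 183  18  29 415] [0.5542 0.0367 0.0605]
side yellow [282.  200.3] [274 186  17  29 423] [ 0.5321 -0.0295  0.0605]
side white [213.6 189.3] [187 173  62  38 815] [0.5869 0.0984 0.0605]
top yaw -0.3261550170694246 pitch 0.0694968540759416 [0.57390461 0.05646689 0.0605    ]
side yaw -0.32297558093491163 pitch 0.06971588868177618 [0.56792472 0.06860501 0.0605    ]
tcp [-53.57299395 333.61027212] [ 33.74261368 314.00937519]
60 160 [0.677 0.584 0.   ] [0.581 0.399 0.3  ]
80 160 [0.675 0.528 0.   ] [0.58  0.361 0.3  ]
20 185 [0.61  0.689 0.   ] [0.536 0.469 0.3  ]
75 260 [0.405 0.521 0.   ] [0.399 0.357 0.3  ]
127 155 [0.685 0.398 0.   ] [0.587 0.274 0.3  ]
80 10 [1.145 0.563 0.   ] [0.895 0.385 0.3  ]
318 15 [ 1.094 -0.148  0.   ] [ 0.861 -0.091  0.3  ]
180 110 [0.811 0.254 0.   ] [0.671 0.178 0.3  ]
[array([0.711, 0.147, 0.   ]), array([ 0.643, -0.077,  0.   ])]
```

View pics/crop.png

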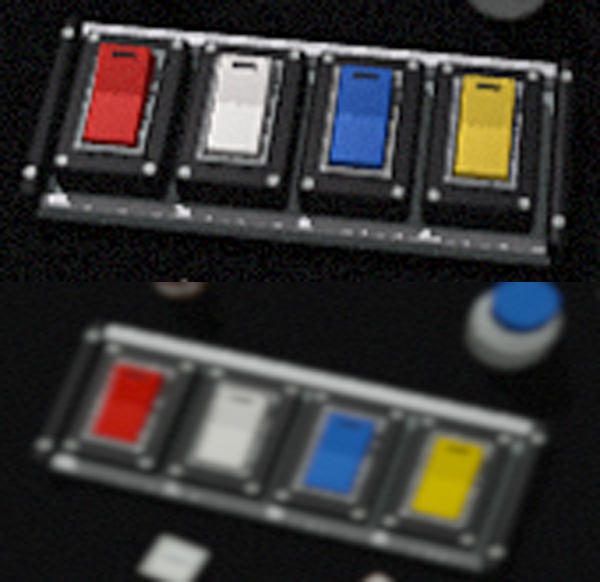

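View pics/w0.png

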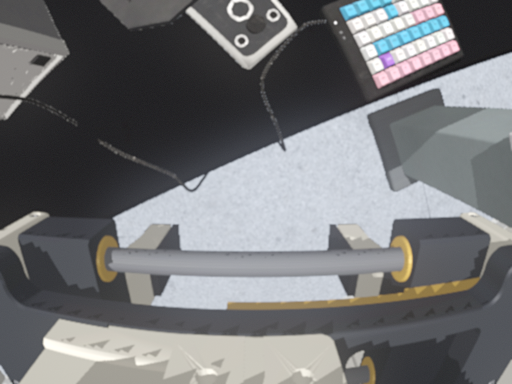

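The crops confirm four rockers with the black bar on the far (upper-right) end and both cameras agreeing to 1 mm, with a 69.7 mm pitch against the nominal 70. The wrist picture shows clear floor and worktop edge, with the microscope ahead. Rail yaw is -0.325 rad. Press points: blue (.574,.030), yellow (.553,-.036), red (.619,.162). I'll go round on the robot's side.

Request:
jog_arm([
  [[-1,0,-5,0,0.09],[-1,0,-5,0,0],[-1,0.5,-5,0,0],[-1,1,-5,0,0],[-1,1,-5,0,0],[-1,2,-5,0,0],[-1,3,-4,0,0],[-1,4,-4,0,0]],
], force=20)

```text
time_s: 1.15
tcp_pos: [0.388, 0.2361, 0.2461]
eef_rot: [-179.9, -0.0, -18.6]
contact_force: [1.6, 1.1, 0.2]
gripper_width: 0.0131
gripper_force: 0.0
```

Request:
jog_arm([
  [[-1,4,-4,0,0],[-1,4,-4,0,0],[-1,4,-5,0,0],[-1,4,-5,0,0],[-1,2.6,-2.6,-2,0],[-1,0,0,-4,0],[-1,0,0,-4,0],[-1,0,0,-3,0]],
])

```text
time_s: 2.15
tcp_pos: [0.571, 0.0333, 0.1136]
eef_rot: [179.9, 0.1, -18.7]
contact_force: [-0.1, -0.5, -1.3]
gripper_width: 0.0003
gripper_force: 0.0
```

```bash
python3 - <<'E'
from h import *
s=r.get_state();print(s['tcp_pos'],s['eef_rot'],s['contact_force'],s['gripper_width'])
a=r.capture('side')[120:250,120:330];b=r.capture('wrist')
cv2.imwrite('pics/c1.png',np.vstack([cv2.resize(a,(512,317)),b[:280]]))
E
```

```text
[0.57100337 0.03332514 0.11358652] [ 1.79941115e+02  8.53338521e-02 -1.87080243e+01] [-0.07975076 -0.50733558 -1.32037341] 0.0002903037047621662
```

View pics/c1.png

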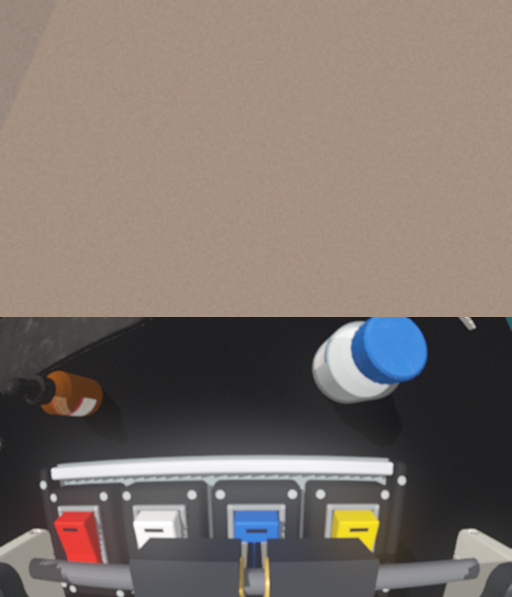

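The side view is blocked by the arm. The wrist view shows the closed fingers centred over the blue rocker (256,525), with the bottles well clear. I'll correct by 3 mm and press.

Request:
jog_arm([
  [[-1,0.3,-0.3,-1.5,0],[-1,0,0,-1,0],[-1,0,0,-0.3,0],[-1,0,0,-0.3,0],[-1,0,0,-0.2,0]],
])

```text
time_s: 2.88
tcp_pos: [0.5757, 0.0309, 0.0834]
eef_rot: [-180.0, -0.1, -18.6]
contact_force: [1.4, -1.7, 2.7]
gripper_width: 0.0003
gripper_force: 1.6
```

Request:
jog_arm([
  [[-1,0,0,-0.3,0],[-1,0,0,-0.3,0],[-1,0,0,-0.2,0],[-1,0,0,0,0]],
])

```text
time_s: 3.38
tcp_pos: [0.5765, 0.031, 0.0761]
eef_rot: [-179.9, -0.2, -18.6]
contact_force: [2.7, -2.1, 11.5]
gripper_width: 0.0005
gripper_force: 5.6
```

Request:
jog_arm([
  [[-1,0,0,-0.15,0],[-1,0,0,0,0]],
])

```text
time_s: 3.62
tcp_pos: [0.5766, 0.031, 0.0758]
eef_rot: [-179.9, -0.2, -18.6]
contact_force: [-1.1, -2.0, 21.6]
gripper_width: 0.0004
gripper_force: 10.5
```

Hard stop reached (z flat, 21 N). Next is yellow.

Request:
jog_arm([
  [[-1,0,0,2,0],[-1,0,0,2,0],[-1,-1.2,-3.4,0,0],[-1,-1.2,-3.4,0,0],[-1,0,0,0,0],[-1,0,0,0,0]],
])

```text
time_s: 4.38
tcp_pos: [0.5505, -0.037, 0.1128]
eef_rot: [180.0, 0.0, -18.7]
contact_force: [-0.0, 0.9, 0.2]
gripper_width: 0.0004
gripper_force: 0.0
```

```bash
python3 - <<'E'
from h import *
s=r.get_state();print(s['tcp_pos'],s['contact_force'])
cv2.imwrite('pics/w2.png',r.capture('wrist'))
E
```

```text
[ 0.55049998 -0.03704772  0.11275954] [-0.03896503  0.92832959  0.22450302]
```

View pics/w2.png

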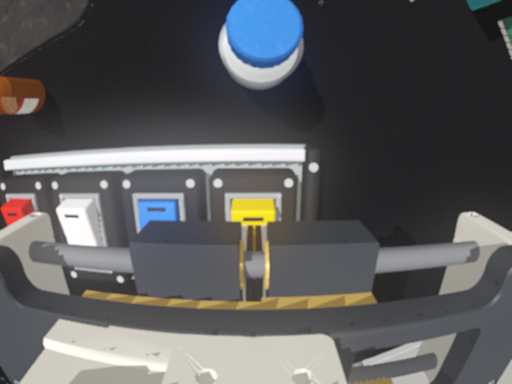

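The wrist view shows blue's far end (158,208) sunk in its frame, with yellow (253,209) still raised and centred under the fingers. Pressing yellow.

Request:
jog_arm([
  [[-1,0.2,0,-1.5,0],[-1,0,0,-1,0],[-1,0,0,-0.3,0],[-1,0,0,-0.3,0],[-1,0,0,-0.3,0],[-1,0,0,-0.2,0],[-1,0,0,0,0]],
])

```text
time_s: 5.3
tcp_pos: [0.5535, -0.0371, 0.0775]
eef_rot: [-180.0, -0.1, -18.7]
contact_force: [3.3, -1.2, 3.2]
gripper_width: 0.0005
gripper_force: 2.0
```

Request:
jog_arm([
  [[-1,0,0,-0.2,0],[-1,0,0,-0.2,0],[-1,0,0,0,0]],
])

```text
time_s: 5.68
tcp_pos: [0.5541, -0.0371, 0.0757]
eef_rot: [-180.0, -0.2, -18.6]
contact_force: [-2.5, -0.6, 24.0]
gripper_width: 0.0007
gripper_force: 11.4
```

Request:
jog_arm([
  [[-1,0,0,2,0],[-1,0,0,3,0],[-1,1.6,5,0,0],[-1,1.6,5,0,0],[-1,1.7,5,0,0],[-1,1.7,4.9,0,0],[-1,0,0,0,0],[-1,0,0,-1,0]],
])

```text
time_s: 6.68
tcp_pos: [0.6179, 0.1618, 0.1124]
eef_rot: [180.0, 0.1, -18.7]
contact_force: [-0.8, -0.1, 0.0]
gripper_width: 0.0005
gripper_force: 0.0
```

```bash
python3 - <<'E'
from h import *
s=r.get_state();print(s['tcp_pos'],s['contact_force'])
cv2.imwrite('pics/w3.png',r.capture('wrist'))
E
```

```text
[0.61789961 0.16176486 0.11236397] [-0.82274372 -0.11652111  0.02595653]
```

View pics/w3.png

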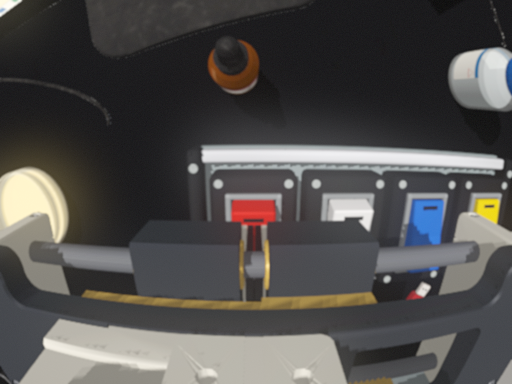

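The fingers are centred on red (253,210). White (350,210) is still raised, and blue and yellow are down. Pressing red.

Request:
jog_arm([
  [[-1,0.1,0,-1.2,0],[-1,0,0,-1,0],[-1,0,0,-0.3,0],[-1,0,0,-0.3,0],[-1,0,0,-0.3,0],[-1,0,0,-0.2,0],[-1,0,0,0,0]],
])

```text
time_s: 7.6
tcp_pos: [0.6202, 0.1622, 0.0804]
eef_rot: [-179.9, -0.0, -18.7]
contact_force: [1.0, -0.3, 3.0]
gripper_width: 0.0007
gripper_force: 1.1
```

Request:
jog_arm([
  [[-1,0,0,-0.3,0],[-1,0,0,-0.2,0],[-1,0,0,-0.15,0],[-1,0,0,0,0]],
])

```text
time_s: 8.1
tcp_pos: [0.6212, 0.1621, 0.0759]
eef_rot: [-179.9, -0.2, -18.6]
contact_force: [-0.1, -2.9, 15.5]
gripper_width: 0.0003
gripper_force: 7.8
```

Request:
jog_arm([
  [[-1,0,0,-0.1,0],[-1,0,0,0,0]],
])

```text
time_s: 8.35
tcp_pos: [0.6212, 0.1621, 0.0757]
eef_rot: [-179.9, -0.2, -18.6]
contact_force: [-2.4, -2.9, 22.4]
gripper_width: 0.0006
gripper_force: 10.6
```

Request:
jog_arm([
  [[-1,0,0,2,0],[-1,0,0,4,0],[-1,0,0,5,0],[-1,-2,2,4,0],[-1,-5,3,0,0],[-1,-5,3,0,0],[-1,-5,3,0,0],[-1,-5,3,0,0]],
])

```text
time_s: 9.35
tcp_pos: [0.3974, 0.3021, 0.2219]
eef_rot: [179.9, 0.1, -18.7]
contact_force: [0.6, 0.7, 0.6]
gripper_width: 0.0007
gripper_force: 0.0
```

Request:
jog_arm([
  [[-1,-4,4,0,0],[-1,-3,5,0,0],[-1,-2,5,0,0],[-1,-1,5,0,0],[-1,0,5,0,0],[-1,0,5,0,0],[-1,0,0,0,0],[-1,0,0,0,0]],
])

```text
time_s: 10.35
tcp_pos: [0.2992, 0.5911, 0.2212]
eef_rot: [179.8, 0.0, -18.7]
contact_force: [0.7, -0.8, 0.9]
gripper_width: 0.0005
gripper_force: 0.0
```

```bash
python3 - <<'E'
from h import *
s=r.get_state();print(s['time_s'],s['tcp_pos'],s['contact_force'])
n=r.capture('side');o=cv2.imread('pics/side0.png')
cv2.imwrite('pics/cmp.png',np.vstack([cv2.resize(x[120:290,145:315],(600,300),interpolation=2) for x in(o,n)]))
E
```

```text
10.35 [0.29915012 0.59107778 0.22121176] [ 0.7111278  -0.8258202   0.91993325]
```

View pics/cmp.png

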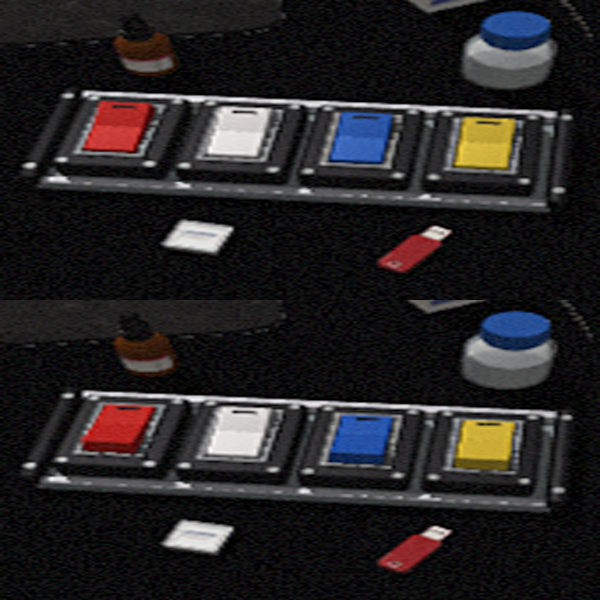

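The before and after crops show red (118,428), blue (360,438) and yellow (486,443) tipped over to on. White (235,432) is unchanged, and none of the loose objects have moved.

```bash
python3 -c "
from plant import r
print(r.close_job())"
```

```text
the job is handed in; nothing more can be done
None
```

The blue, yellow and red rockers were pressed fully down in that order and stayed on; white is still off, nothing else moved, and the job was handed in at about 10 s.

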